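Break-time roll held over the plate in the serving tongs

ROBOT

A 6-joint arm with a two-finger parallel gripper is mounted at the origin on the work surface. World frame = base frame: x ahead of the robot, y to its left, z up, the work surface at z = 0. Lengths are in m, angles in rad, forces in N, time in s.
With the tool pointing down it reaches from about 0.3 to 0.775 m from the base axis. Payload 14.6 kg.
Tool frame: the origin (TCP) lies on the mounting face of the last link; the fingertips stand 199 mm ahead of it and the grasp point (between the pads) lies 180 mm ahead of it (bot.tip_extent is the distance from the TCP to the fingertips, in m); z points along the fingers, y is the line along which they close (so a half turn about z gives the same grasp; the last joint's range is limited). The gripper opens to 94 mm and grips with 3 to 60 N. Pads are 16 mm wide; open, the fingers measure 119 mm over their backs; the gripper's body (75 mm by 177 mm) begins 78 mm behind the grasp point.
Start: joints at [-1.332, 0.3, 1.521, -0, 1.321, -0.067], TCP at [0.166, -0.524, 0.405] pointing down, gripper open.
Joint ranges: [-3.03, 3.03], [-0.79, 2.21], [0.23, 2.52], [-1.04, 4.18], [0, 3.07], [-2.55, 2.55]. Speed limits (rad/s): [2.22, 2.22, 2.57, 3.14, 3.14, 3.14].

INTERFACE

Orientations are given as a 3x3 rotation matrix whose columns are the frame's x, y, z axes.
In Python, from cell import bot gives the robot as it stands. The module is installed in compiled form; this text tells all that it offers.
- The arm moves only by the tool servo_tool, never from a script. Its argument "targets" is a list of rows, each a list of 2 entries, a list of its own where there are three numbers: the shift along the tool's x, y, z in mm, then the turn about the tool's z in rad. In form: [[[x, y, z], spin], ...]. A call has 1 to 8 rows; each row shifts and turns the commanded pose from where the row before left it, along the tool's axes as they then stand; what a row does not reach is not made up. A row lasts 1/12 s, in which the tool goes at most 41.7 mm and 7.16 degrees, less where a joint would pass 70% of its speed; a pose out of reach is approached as far as the arm can. A call is refused whole if a number of a shift passes 41.7 or a number of a turn 0.125, either way. A call with a gripper value outside its range is refused whole. "hand" is the finger opening in mm, from 0 to 94, set as the call begins (left out, the last holds). The fingers move at their own pace and stop on an object; the grip force is fixed at half the most. Time passes only in rows, so rows that do not move let the fingers close. It gives the time, the measured TCP pose, the force, the opening and the grip force at its end, in the units of the state.
- bot.read_state(): the state, without advancing time (a new reading comes with each control period).
- bot.grab_frame(name): name is "scene" or "top" or "wrist"; returns the picture (420x560x3 uint8, blue, green, red); there is no depth.
- bot.camera_model(name): a dict with "fovy" (degrees; the focal length in pixels is half the picture's height over the tangent of half this angle, whatever the lens; pixels are square), "cx", "cy" (the principal point, pixels), "rvec" (rotation vector, rad) and "tvec" (3), from world to camera coordinates, as OpenCV has them. Camera axes: x right, y down, z forward; pixel columns grow to the right and rows downward; lengths in m; the calibration is good to about 2 mm. The wrist camera is an equidistant fisheye: a pixel r from the principal point sees the ray r / f radians off the axis. A picture is of the moment at which its call begins: read the wrist's pose just before it. camera_model takes no time and is no camera call; for the wrist camera it gives the pose at the moment of the call.
- bot.hand_in(): hands the job in; it is judged then, once.
The state is a dict: "time": time; "qpos": joint angles; "joint_velocities": joint speeds; "effort": joint torques, N m; "tcp_pos": TCP position; "tool_rot": TCP orientation; "contact_force": force on the tool from outside, world axes, zero at the start; "ft_torque": the same for the moment, N m; "gripper_width": finger opening in m; "gripper_force": force on a finger pad.
Only numpy, scipy, OpenCV 4.12 (cv2) and the standard library are available. Lean on these libraries where they do the work, as an engineer would, in place of code of your own. Each camera call takes 0.05 s, during which the arm holds its last target. There are 200 camera calls.

TASK

It is break time at the office sideboard: pick up the serving tongs from their white tray, take the dark brown roll off the bread board with them and hold it up over the middle of the empty white plate, about a hand's width clear of it. Touch bread only with the tongs, do not squash the roll by clamping with full force, and leave the other rolls, the plate and the rest of the table as they are. Finish while still holding the roll up in the tongs; do not set it down or let go.

Things in the scene. Friction and masses are not known exactly. Their poses are not given: they have to be found in the camera images.
- tongs_grip (a point): Serving tongs, steel with blue plastic hand sleeves and tips, 260 mm long (tips end 128 mm ahead of the point), 28 mm tall, 100 g, lying on their side on the tray. The point is midway between the two sleeves, 14 mm up, where fingers take hold from above; x runs along the tongs to the tips, y across, z up. Open, they are 48 mm over the sleeves, which are 24 mm tall and run from 40 mm behind the point to 30 mm ahead.
- tongs_tips (a point): Midway between the two flat blue tips of the tongs (each 46 mm long, 28 mm tall), 100 mm ahead of tongs_grip. Open, the tips are 90 mm apart inside, 98 mm outside. Each mm closed at the sleeves closes the tips 2 mm: they meet a 58 mm roll when the sleeves measure about 32 mm.
- tongs_arm (a joint): How far the tongs are closed (rad): 0 open, 0.16 on a roll, 0.36 shut; pivot 100 mm behind tongs_grip. A spring holds them open: 6 N at the sleeves starts closing them, 8 N at 40 mm over the sleeves, 10 N at 32 mm. Held part-closed they stay so; let go, they spring open and drop. Each tip presses with half of the squeeze beyond the spring's share.
- tong_tray: Flat white tray for the tongs, fixed, 280 (x) x 120 (y) x 6 mm, no rim; origin at the centre of its underside. The tongs lie along its x axis.
- roll_brown_center (a point): The dark brown bread roll to take: round, 58 mm across, 42 mm high, upright sides from 8 to 26 mm above its foot, domed top with a pale scored cross, 36 to 60 g. The point is its centre, 21 mm above its foot. It stands loose on the board, in any of the three places. It is squashed if a tip of the tongs presses it with more than 20 N (a squeeze of about 50 N at the sleeves).
- roll_pale_a_center (a point): A pale golden roll of the same size, to be left alone; the point is its centre.
- roll_pale_b_center (a point): The other pale golden roll of the same size, to be left alone; the point is its centre.
- board: Bread board of light wood, fixed, 170 (x) x 320 (y) x 20 mm, no rim; origin at the centre of its underside. The three rolls stand on it in a row along its y axis, 100 mm apart; its x axis points across it, away from the robot.
- plate_mid (a point): Empty white side plate, 170 mm across, rim 18 mm high; the point is its middle, 9 mm above the table. It stands to one side of the bread board, the tongs' tray to the other.
- mug_mid (a point): Blue mug with a handle, 80 mm across, 92 mm tall, beyond the board; the point is half-way up.
- sugar_mid (a point): Amber sugar jar with a steel lid, 72 mm across, 100 mm tall, beyond the board; the point is half-way up.
- stamp_mid (a point): Self-inking office stamp, black and blue, 42 x 58 x 74 mm, beyond the board; the point is half-way up.

How it is judged:
On the way, in this order (a step that is already met when the one before it is completed fails the run):
1. the tongs are in the fingers and lifted off their tray (height (world z) of tongs_grip above 0.035 m and contact force between the fingers and tongs above 1 N), for 0.2 s.
2. the brown roll hangs in the tongs, lifted clear of the board (height (world z) of roll_brown_center above 0.06 m and contact force between roll_brown and tongs above 0.5 N and contact force between roll_brown and the fingers below 0.1 N), for 0.2 s.
At the end, for the whole second after the job is handed in: The fingers hold the tongs and only the tongs hold the brown roll, still, its centre within 50 mm of above the plate's middle and 85 to 250 mm above the table, nothing touching the plate; plate, pale rolls, mug, jar and stamp within 30 mm of their starts (horizontal distance between roll_brown_center and plate_mid below 0.05 m and height (world z) of roll_brown_center between 0.085 and 0.25 m and contact force between roll_brown and tongs_arm above 0.5 N and contact force between the fingers and tongs above 1 N and contact force between roll_brown and the fingers below 0.1 N and contact force between roll_brown and the arm below 0.1 N and contact force between each of roll_brown, tongs and plate below 0.05 N and linear speed of roll_brown below 0.03 m/s and distance of each of roll_pale_a_center, roll_pale_b_center, mug_mid, sugar_mid, stamp_mid, plate_mid from where it was at the start of the episode below 0.03 m); the arm keeps its last pose, push and grip.
It fails at once if the gripper touches a roll (contact force between any of roll_brown, roll_pale_a, roll_pale_b and the fingers above 0.5 N or contact force between any of roll_brown, roll_pale_a, roll_pale_b and the arm above 0.5 N).
It fails at once if the brown roll is squashed (more than 20 N from one tip of the tongs) (contact force between roll_brown and tongs_arm above 20 N).
It fails at once if a bystander or the plate is shifted more than 30 mm (distance of any of roll_pale_a_center, roll_pale_b_center, mug_mid, sugar_mid, stamp_mid, plate_mid from where it was at the start of the episode above 0.03 m).
It also fails if it takes over 45 s, if anything falls off the work surface, if the arm or the gripper's body presses on something with over 40 N, if the wrist force passes 120 N, or if a joint passes its speed limit or range.

## Working session

There is one attempt and no reset: what is moved stays moved. The work goes in short steps, Python scripts to look and compute and a tool call to move; the robot and the scene stay as the last step left them, time stands still between calls to the robot, and variables do not carry over. Pictures are saved under pics/ and viewed, at most 10 in all, crops included, and the job is handed in when it is done.

Besides the shell and the picture viewer there is one more tool, called after "Request:" in YAML: its name, and indented under it one key for each argument. servo_tool: Moves the arm, as the interface text tells. Its arguments: {"type":"object","properties":{"targets":{"type":"array"},"hand":{"type":"number"}},"required":["targets"]}

```bash
mkdir -p pics; cat > h.py <<'E'
import numpy as np, cv2
from cell import bot
def px2world(name,u,v,z):
    c=bot.camera_model(name); f=210/np.tan(np.radians(c["fovy"])/2)
    R=cv2.Rodrigues(np.array(c["rvec"],float))[0]; t=np.array(c["tvec"],float).ravel()
    d=np.array([(u-c["cx"])/f,(v-c["cy"])/f,1.])
    if name=="wrist":
        r=np.hypot(d[0],d[1]); d=np.array([d[0]/r*np.sin(r),d[1]/r*np.sin(r),np.cos(r)]) if r>1e-9 else np.array([0,0,1.])
    d=R.T@d; o=-R.T@t
    return o+d*(z-o[2])/d[2]
def proj(name,P):
    c=bot.camera_model(name); f=210/np.tan(np.radians(c["fovy"])/2)
    R=cv2.Rodrigues(np.array(c["rvec"],float))[0]; p=R@np.array(P,float)+np.array(c["tvec"],float).ravel()
    if name=="wrist":
        s=np.hypot(p[0],p[1]); th=np.arctan2(s,p[2]); q=p[:2]/s*th
    else: q=p[:2]/p[2]
    return q*f+[c["cx"],c["cy"]]
E
python3 - <<'E'
from h import *
for n in("top","scene"):
    cv2.imwrite(f"pics/{n}0.png",cv2.resize(bot.grab_frame(n),(800,600),interpolation=cv2.INTER_CUBIC)); print(bot.camera_model(n))
s=bot.read_state(); print(s["tcp_pos"],s["tool_rot"],s["time"],s["gripper_width"])
E
```

```text
{'fovy': 44.74131160156319, 'cx': 272.9367150021039, 'cy': 211.2829190121655, 'rvec': array([ 2.20055311, -2.16903606,  0.06710397]), 'tvec': array([0.00799442, 0.55525761, 1.5993489 ])}
{'fovy': 49.57272664499659, 'cx': 276.9155994179116, 'cy': 213.45371565035276, 'rvec': array([ 1.46612243,  2.02320637, -0.90586965]), 'tvec': array([ 0.17665041, -0.29443794,  1.75740929])}
[ 0.16556985 -0.52445764  0.40416321] [[ 9.53610599e-01  3.01042819e-01 -2.14459960e-04]
 [ 3.01042884e-01 -9.53610130e-01  9.49997134e-04]
 [ 8.14786251e-05 -9.70488981e-04 -9.99999526e-01]] 0.1 0.09373901659791864
```

View pics/top0.png

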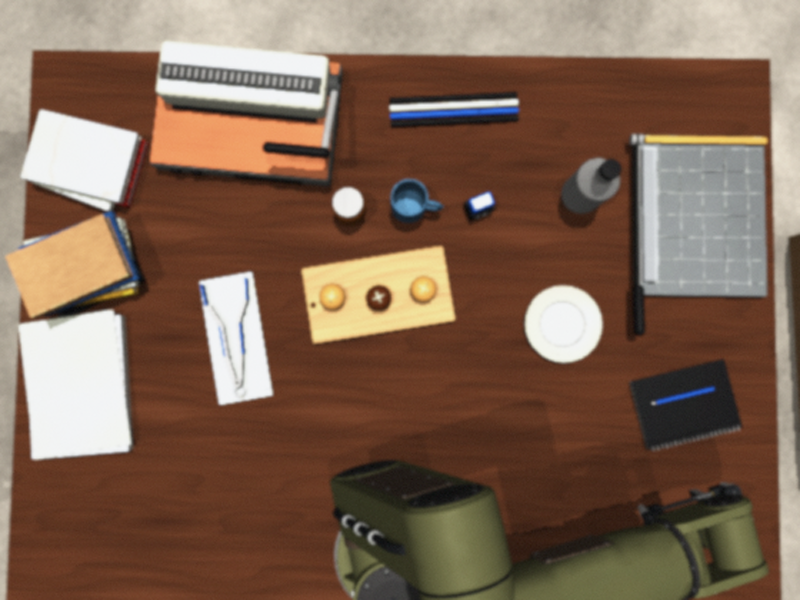

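View pics/scene0.png

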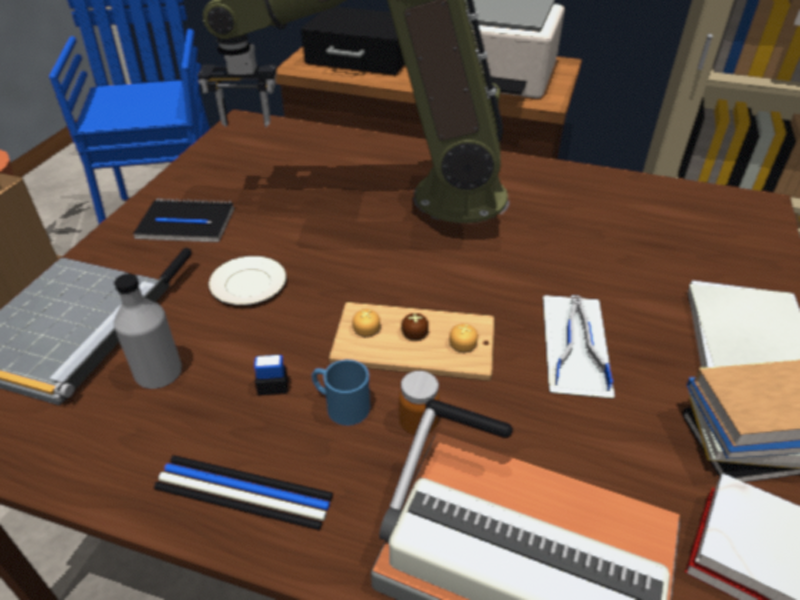

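The top view shows the tongs at about (225,340) with tips at (204,293) and (247,285). The brown roll is in the middle at (378,298) and the plate at (564,324). I'll enlarge this area to read it more exactly.

```bash
python3 - <<'E'
from h import *
im=bot.grab_frame("top")[165:290,132:332]
cv2.imwrite("pics/crop1.png",cv2.resize(im,(800,500),interpolation=cv2.INTER_CUBIC))
E
```

```text
(no output)
```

View pics/crop1.png

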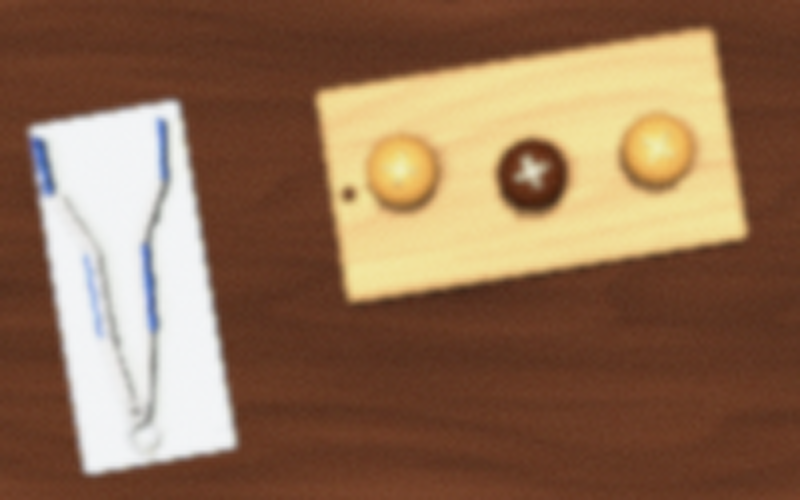

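The crop (4x, offset 132,165) shows the tongs:
- Tip centres: (43,167) and (164,150)
- Sleeves: (93,295) and (150,287)
- Pivot: (146,434)

It also shows the brown roll's top at (533,173) and the tray and board corners.

```bash
python3 - <<'E'
from h import *
W=lambda u,v,z,s=4,o=(132,165): px2world("top",u/s+o[0],v/s+o[1],z)
tr=[W(*p,.006) for p in[(30,126),(180,100),(237,446),(86,474)]]
print("tray",np.round(tr,4),np.mean(tr,0)); 
print("lens",[np.linalg.norm(tr[i]-tr[i-1]) for i in range(4)])
ang=lambda a:np.arctan2(a[1],a[0])
print("trayang",ang(tr[0]-tr[3]),ang(tr[1]-tr[2]))
tips=[W(43,167,.034),W(164,150,.034)];sl=[W(93,295,.032),W(150,287,.032)];pv=W(146,434,.02)
print("tips",tips,"sl",sl,"pv",pv, "ang",ang(np.mean(tips,0)-pv)); print("tipmid",np.mean(tips,0),"slmid",np.mean(sl,0))
b=[W(*p,.02) for p in[(317,92),(712,28),(747,238),(349,302)]]
print("board",np.round(b,4),np.mean(b,0),ang(b[0]-b[1]),ang(b[3]-b[2]))
for n,p in dict(a=(403,172),br=(533,175),b=(657,150)).items(): print(n,W(*p,.045))
for z in(.018,): print("plate",W(564,324,z,800/560,(0,0)))
s=bot.read_state();R=np.array(s["tool_rot"]);print(s["qpos"])
E
```

```text
tray [[0.5973 0.4445 0.006 ]
 [0.6199 0.3248 0.006 ]
 [0.345  0.2721 0.006 ]
 [0.3212 0.3912 0.006 ]] [0.47085521 0.35814141 0.006     ]
lens [np.float64(0.28124900148603293), np.float64(0.12187417928067995), np.float64(0.2799658190571814), np.float64(0.12152039727836557)]
trayang 0.19067193510254352 0.18940204107276468
tips [array([0.56250477, 0.42570683, 0.034     ]), array([0.57726912, 0.33081577, 0.034     ])] sl [array([0.46258063, 0.38379032, 0.032     ]), array([0.46949445, 0.33922721, 0.032     ])] pv [0.35417711 0.34162055 0.02      ] ang 0.16825532475000848
tipmid [0.56988695 0.3782613  0.034     ] slmid [0.46603754 0.36150877 0.032     ]
board [[ 0.6264  0.2132  0.02  ]
 [ 0.682  -0.1002  0.02  ]
 [ 0.5152 -0.1294  0.02  ]
 [ 0.4601  0.1842  0.02  ]] [0.57091879 0.04194417 0.02      ] 1.7464268801831075 1.7446236424097656
a [0.56179906 0.1414319  0.045     ]
br [0.56089661 0.0399462  0.045     ]
b [ 0.58183423 -0.05652637  0.045     ]
plate [ 0.51145013 -0.36999695  0.018     ]
[-1.33159940e+00  3.00344418e-01  1.52141905e+00  1.38431063e-05
  1.32071095e+00 -6.66242855e-02]
```

Request:
servo_tool:
  targets:
    - [[23.8,-26.8,0],0]
    - [[23.8,-26.8,0],0]
    - [[23.8,-26.8,0],0]
    - [[23.8,-26.8,0],0]
    - [[23.8,-26.8,0],0]
    - [[23.8,-26.8,0],0]
    - [[23.8,-26.8,0],0]
    - [[23.8,-26.8,0],0]

```text
time: 0.82
tcp_pos: [0.2828, -0.261, 0.4046]
tool_rot: [[0.954, 0.301, 0.0], [0.301, -0.954, -0.0], [0.0, 0.0, -1.0]]
contact_force: [1.2, 0.1, -0.2]
gripper_width: 0.0939
gripper_force: 0.0
```

Request:
servo_tool:
  targets:
    - [[23.8,-26.8,0],0]
    - [[23.8,-26.8,0],0]
    - [[23.8,-26.8,0],0]
    - [[23.8,-26.8,0],0]
    - [[23.8,-26.8,0],0]
    - [[23.8,-26.8,0],0]
    - [[23.8,-26.8,0],0]
    - [[23.8,-26.8,0],0]

```text
time: 1.48
tcp_pos: [0.3998, 0.001, 0.4047]
tool_rot: [[0.954, 0.301, 0.0], [0.301, -0.954, -0.0], [0.0, 0.0, -1.0]]
contact_force: [0.0, -0.6, -0.5]
gripper_width: 0.0939
gripper_force: 0.0
```

Request:
servo_tool:
  targets:
    - [[17,-32.4,0],0]
    - [[17,-32.4,0],0]
    - [[17,-32.4,0],0]
    - [[17,-32.4,0],0]
    - [[17,-32.4,0],0]
    - [[17,-32.4,0],0]
    - [[17,-32.4,0],0]
    - [[17,-32.4,0],0]

```text
time: 2.15
tcp_pos: [0.4511, 0.2892, 0.4045]
tool_rot: [[0.954, 0.301, -0.0], [0.301, -0.954, -0.0], [-0.0, 0.0, -1.0]]
contact_force: [0.5, -1.4, 0.4]
gripper_width: 0.0937
gripper_force: 0.0
```

Request:
servo_tool:
  targets:
    - [[17,-32.4,0],0]
    - [[17,-32.4,0],0]
    - [[0,0,0],0.06]
    - [[0,0,0],0.06]
    - [[0,0,0],0]
    - [[0,0,0],0]

```text
time: 2.65
tcp_pos: [0.4642, 0.3592, 0.4044]
tool_rot: [[0.982, 0.187, -0.0], [0.187, -0.982, -0.0], [-0.0, 0.0, -1.0]]
contact_force: [-0.4, -0.8, -0.6]
gripper_width: 0.0938
gripper_force: 0.0
```

```bash
python3 - <<'E'
from h import *
im=bot.grab_frame("wrist")
cv2.imwrite("pics/wr1.png",cv2.resize(im,(800,600),interpolation=cv2.INTER_CUBIC))
s=bot.read_state(); print(s["time"],s["tcp_pos"],s["tool_rot"],s["qpos"])
print(proj("wrist",(.471,.361,.02))*800/560)
E
```

```text
2.7 [0.46421217 0.35899854 0.40460208] [[ 9.82458513e-01  1.86481255e-01 -1.09025868e-04]
 [ 1.86481245e-01 -9.82458516e-01 -9.63810043e-05]
 [-1.25086644e-04  7.43590585e-05 -9.99999989e-01]] [ 5.95871547e-01  3.82388728e-01  1.41110524e+00 -1.90519251e-05
  1.34824301e+00  1.97909273e+00]
[393.22626279 260.38694236]
```

View pics/wr1.png

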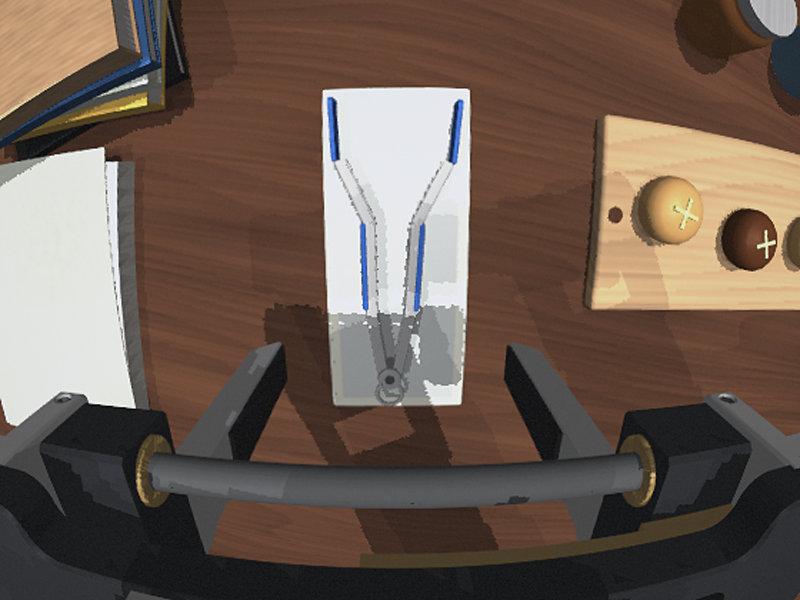

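The wrist view shows the whole tray and tongs:
- Sleeves: left (364,267), right (420,267)
- Tips: left (333,129), right (459,131)
- Pivot: (390,381)

The brown roll is at (749,240).

```bash
python3 - <<'E'
from h import *
W=lambda u,v,z: px2world("wrist",u*.7,v*.7,z)
ang=lambda a:np.arctan2(a[1],a[0])
sl=[W(364,267,.03),W(420,267,.03)];tp=[W(333,129,.03),W(459,131,.03)];pv=W(390,381,.02)
tr=[W(*p,.006) for p in[(322,89),(471,89),(463,405),(333,406)]]
print(sl,np.mean(sl,0),tp,np.mean(tp,0),pv)
print(ang(np.mean(tp,0)-pv),ang(np.mean(tp,0)-np.mean(sl,0)),ang(sl[0]-sl[1])-np.pi/2,ang(tp[0]-tp[1])-np.pi/2)
print("tray",np.mean(tr,0),ang(tr[0]-tr[3]),ang(tr[1]-tr[2]))
print("brown",W(749,240,.045),"a",W(672,210,.045))
E
```

```text
[array([0.46357985, 0.38273796, 0.03      ]), array([0.47171527, 0.33988667, 0.03      ])] [0.46764756 0.36131232 0.03      ] [array([0.56446839, 0.42479908, 0.03      ]), array([0.58071931, 0.33143056, 0.03      ])] [0.57259385 0.37811482 0.03      ] [0.36632747 0.34405384 0.02      ]
0.16365417859060613 0.15875838164067438 0.18761952407607385 0.17232510152976754
tray [0.47197257 0.35767913 0.006     ] 0.19206822656955672 0.19527715203154827
brown [0.56234203 0.04701535 0.045     ] a [0.5643272  0.14487531 0.045     ]
```

Request:
servo_tool:
  targets:
    - [[9.1,-0.8,0],0.012]
    - [[0,0,35],0]
    - [[0,0,35],0]
    - [[0,0,35],0]
    - [[0,0,35],0]
    - [[0,0,30],0]
    - [[0,0,20],0]
    - [[0,0,5],0]

```text
time: 3.37
tcp_pos: [0.4724, 0.3609, 0.2063]
tool_rot: [[0.985, 0.174, -0.004], [0.174, -0.985, -0.003], [-0.005, 0.002, -1.0]]
contact_force: [0.1, -0.8, -0.3]
gripper_width: 0.0943
gripper_force: 0.0
```

Request:
servo_tool:
  targets:
    - [[0,0,0],0]
    - [[0,0,0],0]
    - [[0,0,0],0]
    - [[0,0,0],0]
    - [[0,0,0],0]
    - [[0,0,0],0]
    - [[0,0,0],0]
    - [[0,0,0],0]
  hand: 41

```text
time: 4.03
tcp_pos: [0.473, 0.3618, 0.21]
tool_rot: [[0.985, 0.173, 0.001], [0.173, -0.985, 0.0], [0.001, -0.0, -1.0]]
contact_force: [-0.7, 0.7, 2.0]
gripper_width: 0.0443
gripper_force: 7.5
```

Request:
servo_tool:
  targets:
    - [[0,0,0],0]
    - [[0,0,0],0]
    - [[0,0,0],0]
    - [[0,0,0],0]

```text
time: 4.37
tcp_pos: [0.4731, 0.3618, 0.21]
tool_rot: [[0.985, 0.173, 0.001], [0.173, -0.985, 0.001], [0.001, -0.0, -1.0]]
contact_force: [-0.0, 0.7, 6.0]
gripper_width: 0.0414
gripper_force: 9.5
```

Request:
servo_tool:
  targets:
    - [[0,0,-4],0]
    - [[0,0,-8],0]
    - [[0,0,-12],0]
    - [[0,0,-18],0]
    - [[0,0,-18],0]
    - [[0,0,-15],0]
    - [[0,0,-5],0]
    - [[0,0,0],0]

```text
time: 5.03
tcp_pos: [0.4731, 0.3617, 0.2915]
tool_rot: [[0.985, 0.173, 0.002], [0.173, -0.985, 0.001], [0.002, -0.001, -1.0]]
contact_force: [0.8, -0.7, -0.5]
gripper_width: 0.041
gripper_force: 7.5
```

```bash
python3 - <<'E'
from h import *
s=bot.read_state(); print(s["time"],s["tcp_pos"],s["contact_force"],s["ft_torque"],s["gripper_width"],s["gripper_force"])
a=bot.grab_frame("wrist"); b=bot.grab_frame("scene")
a=cv2.resize(a,(800,600),interpolation=cv2.INTER_CUBIC)[:420,200:600]
b=cv2.resize(b[130:340,330:530],(400,420),interpolation=cv2.INTER_CUBIC)
cv2.imwrite("pics/l1.png",np.hstack([a,b]))
E
```

```text
5.0333 [0.47308592 0.36169917 0.2915047 ] [ 0.7846023  -0.6807476  -0.52082746] [ 0.05536167 -0.00318855  0.03393883] 0.04104111244825948 7.544069141149521
```

View pics/l1.png

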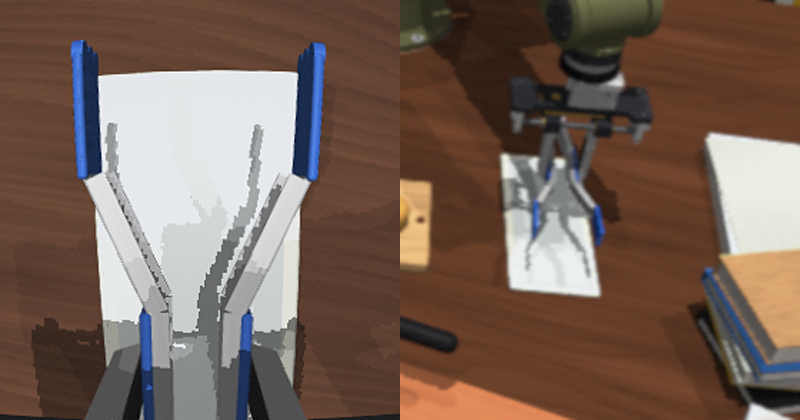

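The tongs hang in the fingers, lifted clear of the tray and symmetric. The tip front ends are near (75,43) and (322,43) in the left half of the crop. I'll project the expected tips to check how level they are.

```bash
python3 - <<'E'
from h import *
h=.174; ex=np.array([np.cos(h),np.sin(h),0]); ey=np.array([-ex[1],ex[0],0]); g=np.array([.4731,.3617,.1025])
for tilt in(0,.1,.2):
  x2=ex*np.cos(tilt)-np.array([0,0,1])*np.sin(tilt); z2=np.array([0,0,1])*np.cos(tilt)+ex*np.sin(tilt)
  print(tilt,[(d,np.round(proj("wrist",g+x2*d+ey*w+z2*z)*800/560-[200,0]).tolist()) for d in(.080,.128) for w in(.0415,-.0415) for z in(.014,-.014)])
E
```

```text
0 [(0.08, [67.0, 169.0]), (0.08, [86.0, 169.0]), (0.08, [319.0, 169.0]), (0.08, [300.0, 169.0]), (0.128, [68.0, 30.0]), (0.128, [86.0, 50.0]), (0.128, [318.0, 30.0]), (0.128, [300.0, 50.0])]
0.1 [(0.08, [73.0, 166.0]), (0.08, [91.0, 173.0]), (0.08, [313.0, 166.0]), (0.08, [296.0, 173.0]), (0.128, [77.0, 38.0]), (0.128, [93.0, 61.0]), (0.128, [309.0, 38.0]), (0.128, [294.0, 61.0])]
0.2 [(0.08, [79.0, 166.0]), (0.08, [95.0, 179.0]), (0.08, [307.0, 166.0]), (0.08, [292.0, 179.0]), (0.128, [85.0, 48.0]), (0.128, [99.0, 75.0]), (0.128, [301.0, 48.0]), (0.128, [288.0, 74.0])]
```

Request:
servo_tool:
  targets:
    - [[-2,5,-5],0]
    - [[-4,14,-5],0]
    - [[-4,22,-5],0]
    - [[-4,22,-5],0]
    - [[-4,22,0],0]
    - [[-4,22,0],0]
    - [[-4,22,0],0]
    - [[-4,22,0],0]

```text
time: 5.8
tcp_pos: [0.4692, 0.2064, 0.3092]
tool_rot: [[0.985, 0.173, -0.001], [0.173, -0.985, -0.0], [-0.001, 0.0, -1.0]]
contact_force: [0.0, -0.2, -0.9]
gripper_width: 0.0414
gripper_force: 7.5
```

Request:
servo_tool:
  targets:
    - [[-5,22,0],0]
    - [[-5,22,0],0]
    - [[-5,22,0],0]
    - [[-5,22,0],0]
    - [[-5,22,0],0]
    - [[-4,22,0],0]
    - [[-4,22,0],0]
    - [[-3,15,0],0]

```text
time: 6.47
tcp_pos: [0.4628, 0.0333, 0.3093]
tool_rot: [[0.985, 0.172, -0.001], [0.172, -0.985, -0.0], [-0.001, -0.0, -1.0]]
contact_force: [0.5, 0.3, -0.7]
gripper_width: 0.041
gripper_force: 7.5
```

Request:
servo_tool:
  targets:
    - [[0,10,0],0]
    - [[0,2.6,0],0]
    - [[0,0,0],0]
    - [[0,0,0],0]

```text
time: 6.8
tcp_pos: [0.4655, 0.0231, 0.3095]
tool_rot: [[0.985, 0.173, -0.0], [0.173, -0.985, 0.0], [-0.0, -0.0, -1.0]]
contact_force: [0.1, 0.7, -0.8]
gripper_width: 0.0412
gripper_force: 7.5
```

```bash
python3 - <<'E'
from h import *
s=bot.read_state(); print(s["time"],s["tcp_pos"],s["gripper_width"],s["gripper_force"])
cv2.imwrite("pics/w2.png",cv2.resize(bot.grab_frame("wrist"),(800,600),interpolation=cv2.INTER_CUBIC)[:450])
P=s["tcp_pos"]; 
print(proj("wrist",(.5609,.04,.062))/.7,proj("wrist",(.5609,.04,.041))/.7)
E
```

```text
6.8 [0.46549631 0.02314776 0.30950657] 0.041217026035170995 7.544021755456924
[394.16927904 133.20444753] [394.22404961 136.26145377]
```

View pics/w2.png

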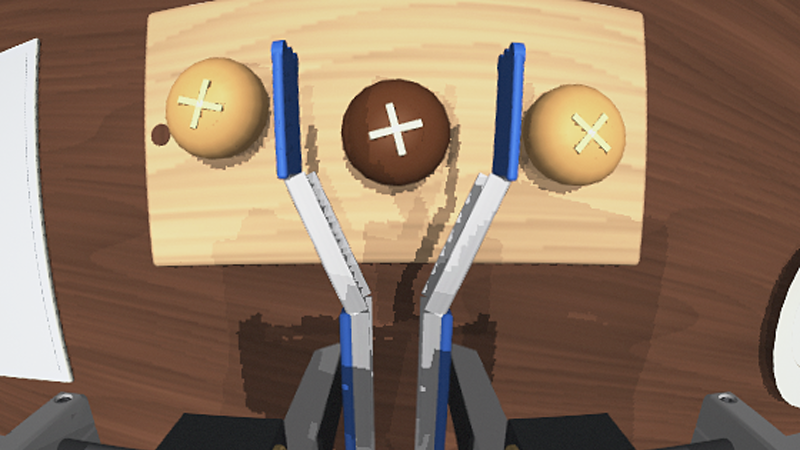

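The roll's cross is centred at (396,129). The tongs' tips straddle it at x 271 to 525 and y 42 to 180. The pale rolls' crosses are at (201,103) and (590,133).

```bash
python3 - <<'E'
from h import *
W=lambda u,v,z: px2world("wrist",u*.7,v*.7,z)
s=bot.read_state();P=np.array(s["tcp_pos"]);R=np.array(s["tool_rot"])
f=lambda n,p: print(n,p,"tool mm",np.round((R.T@(p-P))*1000,1))
f("brown cross",W(396,129,.061)); f("brown sil",W(396,133,.041))
f("a",W(201,103,.061)); f("b",W(590,133,.061))
zt=P[2]-.199+.010+.014
for n,p in dict(lo=(273,45),lr=(281,178),ro=(523,45),rr=(514,178)).items(): f(n,W(*p,zt))
E
```

```text
brown cross [0.5631724 0.0395083 0.061    ] tool mm [ 99.1   1.  248.5]
brown sil [0.56278339 0.03938844 0.041     ] tool mm [ 98.7   1.1 268.5]
a [0.56437933 0.14058681 0.061     ] tool mm [117.8 -98.3 248.5]
b [ 0.58338605 -0.0575162   0.061     ] tool mm [102.2 100.1 248.5]
lo [0.58004987 0.08449429 0.13450745] tool mm [123.5 -40.3 175. ]
lr [0.53489338 0.07376252 0.13450745] tool mm [ 77.2 -37.6 175. ]
ro [0.59484806 0.00198119 0.13450745] tool mm [123.8  43.5 175. ]
rr [ 0.54854232 -0.00306828  0.13450745] tool mm [ 77.3  40.4 175. ]
```

Request:
servo_tool:
  targets:
    - [[-1,0,8],0]
    - [[0,0,14],0]
    - [[0,0,16],0]
    - [[0,0,16],0]
    - [[0,0,12],0]
    - [[0,0,8],0]
    - [[0,0,5],0]
    - [[0,0,1],0]

```text
time: 7.52
tcp_pos: [0.4644, 0.0228, 0.2289]
tool_rot: [[0.985, 0.173, -0.001], [0.173, -0.985, 0.0], [-0.001, -0.0, -1.0]]
contact_force: [-0.2, -0.4, -1.6]
gripper_width: 0.0414
gripper_force: 7.5
```

Request:
servo_tool:
  targets:
    - [[0,0,0],0]
    - [[0,0,0],0]
    - [[0,0,0],0]
    - [[0,0,0],0]
  hand: 35

```text
time: 7.85
tcp_pos: [0.4646, 0.0225, 0.2301]
tool_rot: [[0.985, 0.173, 0.001], [0.173, -0.985, -0.0], [0.001, 0.0, -1.0]]
contact_force: [-0.6, 0.6, -0.5]
gripper_width: 0.0352
gripper_force: 9.8
```

Request:
servo_tool:
  targets:
    - [[0,0,0],0]
    - [[0,0,0],0]
    - [[0,0,0],0]
    - [[0,0,0],0]
  hand: 32

```text
time: 8.18
tcp_pos: [0.4645, 0.0225, 0.2297]
tool_rot: [[0.985, 0.173, 0.0], [0.173, -0.985, 0.0], [0.0, -0.0, -1.0]]
contact_force: [-0.6, 0.7, -0.2]
gripper_width: 0.0323
gripper_force: 11.0
```

Now squeeze in small steps while watching the grip force.

Request:
servo_tool:
  targets:
    - [[0,0,0],0]
    - [[0,0,0],0]
    - [[0,0,0],0]
  hand: 30

```text
time: 8.43
tcp_pos: [0.4645, 0.0225, 0.2297]
tool_rot: [[0.985, 0.173, 0.0], [0.173, -0.985, -0.0], [0.0, 0.0, -1.0]]
contact_force: [-0.3, 0.8, -0.9]
gripper_width: 0.0315
gripper_force: 30.0
```

Request:
servo_tool:
  targets:
    - [[0,0,0],0]
    - [[0,0,0],0]
    - [[0,0,0],0]
    - [[0,0,0],0]
  hand: 28

```text
time: 8.77
tcp_pos: [0.4645, 0.0225, 0.2296]
tool_rot: [[0.985, 0.173, 0.0], [0.173, -0.985, 0.0], [0.0, -0.0, -1.0]]
contact_force: [0.4, 0.1, -0.8]
gripper_width: 0.0318
gripper_force: 30.0
```

Request:
servo_tool:
  targets:
    - [[0,0,-3],0]
    - [[0,0,-7],0]
    - [[0,0,-12],0]
    - [[0,0,-16],0]
    - [[0,0,-20],0]
    - [[0,0,-20],0]
    - [[0,0,-14],0]
    - [[0,0,-8],0]

```text
time: 9.43
tcp_pos: [0.4645, 0.0225, 0.3319]
tool_rot: [[0.985, 0.173, 0.003], [0.173, -0.985, -0.0], [0.002, 0.001, -1.0]]
contact_force: [-0.0, 0.1, -1.2]
gripper_width: 0.0316
gripper_force: 30.0
```

Request:
servo_tool:
  targets:
    - [[0,0,0],0]
    - [[0,0,0],0]
    - [[0,0,0],0]

```text
time: 9.68
tcp_pos: [0.4643, 0.0225, 0.3288]
tool_rot: [[0.985, 0.173, -0.001], [0.173, -0.985, 0.0], [-0.001, -0.0, -1.0]]
contact_force: [0.1, -0.4, -0.7]
gripper_width: 0.0315
gripper_force: 30.0
```

```bash
python3 - <<'E'
from h import *
s=bot.read_state(); print(s["time"],s["tcp_pos"],s["gripper_width"],s["gripper_force"])
a=cv2.resize(bot.grab_frame("wrist"),(800,600),interpolation=cv2.INTER_CUBIC)[:450,200:600]
b=cv2.resize(bot.grab_frame("scene")[60:285,140:340],(400,450),interpolation=cv2.INTER_CUBIC)
cv2.imwrite("pics/w3.png",np.hstack([a,b]))
E
```

```text
9.6833 [0.464324   0.02249292 0.32876952] 0.031479069526561175 29.965433478355408
```

View pics/w3.png

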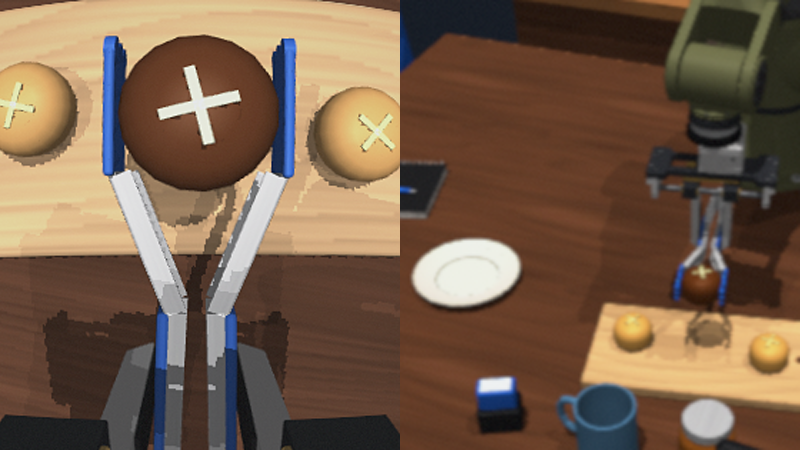

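The roll is gripped squarely between the tips and is clear of the board, with the pale rolls untouched. Next I carry it to the plate.

Request:
servo_tool:
  targets:
    - [[-1.2,4,0],0]
    - [[-3,10,0],0]
    - [[-4.9,16,0],0]
    - [[-5.7,18.5,0],0]
    - [[-5.7,18.5,0],0]
    - [[-5.7,18.5,0],0]
    - [[-5.7,18.5,0],0]
    - [[-5.7,18.5,0],0]

```text
time: 10.45
tcp_pos: [0.4481, -0.1063, 0.3294]
tool_rot: [[0.985, 0.173, -0.0], [0.173, -0.985, 0.0], [-0.0, -0.0, -1.0]]
contact_force: [1.0, 0.1, -1.1]
gripper_width: 0.0315
gripper_force: 30.0
```

Request:
servo_tool:
  targets:
    - [[-5.7,18.5,0],0]
    - [[-5.7,18.5,0],0]
    - [[-5.7,18.5,0],0]
    - [[-5.7,18.5,0],0]
    - [[-5.7,18.5,0],0]
    - [[-5.7,18.5,0],0]
    - [[-5.7,18.5,0],0]
    - [[-5.7,18.5,0],0]

```text
time: 11.12
tcp_pos: [0.4286, -0.2599, 0.3294]
tool_rot: [[0.985, 0.173, -0.0], [0.173, -0.985, 0.0], [-0.0, -0.0, -1.0]]
contact_force: [0.3, 0.3, -1.7]
gripper_width: 0.0315
gripper_force: 30.0
```

Request:
servo_tool:
  targets:
    - [[-5.7,18.5,0],0]
    - [[-5.7,18.5,0],0]
    - [[-5.7,18.5,0],0]
    - [[-5.7,18.5,0],0]
    - [[-5.7,18.5,0],0]
    - [[-4.9,16,0],0]
    - [[-3,10,0],0]
    - [[-1.2,4,0],0]

```text
time: 11.78
tcp_pos: [0.4127, -0.387, 0.3292]
tool_rot: [[0.985, 0.171, -0.0], [0.171, -0.985, 0.0], [-0.0, -0.0, -1.0]]
contact_force: [-0.2, 0.1, -0.7]
gripper_width: 0.0315
gripper_force: 30.0
```

Request:
servo_tool:
  targets:
    - [[0,0,0],0]
    - [[0,0,0],0]
    - [[0,0,0],0]
    - [[0,0,0],0]
    - [[0,0,0],0]
    - [[0,0,0],0]

```text
time: 12.28
tcp_pos: [0.4136, -0.3851, 0.3298]
tool_rot: [[0.985, 0.174, 0.0], [0.174, -0.985, -0.0], [0.0, 0.0, -1.0]]
contact_force: [1.0, 0.6, -1.5]
gripper_width: 0.0309
gripper_force: 30.0
```

```bash
python3 - <<'E'
from h import *
s=bot.read_state(); print(s["time"],s["tcp_pos"],s["gripper_width"],s["gripper_force"],np.abs(s["joint_velocities"]).max())
a=cv2.resize(bot.grab_frame("wrist"),(800,600),interpolation=cv2.INTER_CUBIC)[:450,200:600]
b=cv2.resize(bot.grab_frame("top")[150:300,320:453],(400,450),interpolation=cv2.INTER_CUBIC)
cv2.imwrite("pics/w4.png",np.hstack([a,b]))
E
```

```text
12.2833 [ 0.41364037 -0.38509881  0.32977445] 0.03089703655798299 29.965568482875824 0.003977219215507222
```

View pics/w4.png

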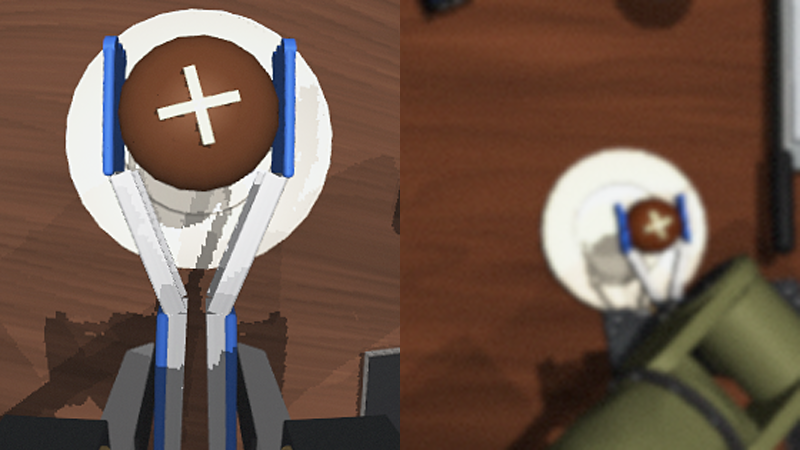

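The roll hangs at (200,103) in the left half, and the plate outline is centred near (199,140). I'll check that offset in world coordinates, then hand in if it's within limits.

```bash
python3 - <<'E'
from h import *
r=px2world("wrist",400*.7,103*.7,.160); p=px2world("wrist",399*.7,140*.7,.018)
s=bot.read_state(); d=np.hypot(*(r-p)[:2]); print(r,p,d,s["gripper_width"])
if d<.02: print(bot.hand_in())
E
```

```text
[ 0.51307959 -0.36990475  0.16      ] [ 0.51034697 -0.37138156  0.018     ] 0.003106147655550064 0.0314634933074842
the job is handed in; nothing more can be done
None
```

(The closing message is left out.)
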